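# Push the dusty sanding block through the dust box flap

## Task

Before spraying starts, get the dusty sanding block off the dust box's infeed shelf: push it along the shelf with the fingertips, without lifting it, so that it opens the swinging flap and goes right through into the box. Draw the fingers back out before the flap swings shut on them, and finish once the flap hangs fully shut behind the block. Leave the tin, the tape roll, the spare block and everything else where they are.

Things in the scene. Friction and masses are not known exactly. Their poses are not given: they have to be found in the camera images.
- station: The fixed dust box: plywood infeed shelf in front, low box with clear plastic sides and roof behind. Origin on the table right below the middle of the flap's hinge line; x points into the box, the way the block must go; y left, z up. Box: 180 mm wide, roof top at z = 174 mm, reaching to x = +245 mm.
- mouth (a point): Middle of the mouth's sill, on the shelf right below the hinge (station x = 0, z = 100 mm); axes as the station's. The mouth, in the box's front face (10 mm thick, x -5 to +5), is 96 mm wide (y -48 to +48) and open from the shelf up to the hinge rod, whose underside is 58 mm above the shelf.
- lip (a point): Middle of the shelf's inner edge, at station x = +35 mm. The shelf is flat, top at z = 100 mm, from x = -150 mm to this lip, 260 mm wide, with a ledge 8 mm wide and about 10 mm high along each side edge. Behind it a slick steel slide falls away at 28 degrees to the back wall: a block whose middle passes the lip noses down and slides in by itself.
- flap (a joint): Angle of the aluminium flap (92 mm wide, 58 mm long, 3 mm thick, 45 g) on the hinge rod 62 mm above the shelf. 0 = shut: it leans, lower edge 12 mm inside the hinge line and 5 mm above the shelf. Grows as it is pushed into the box, to 1.35 rad; opens inwards only. Falls back by its weight, damped, in about 1 to 2 s; pushed slowly it yields under 1 N.
- flap_edge (a point): Middle of the flap's lower edge.
- block: The dusty sanding block, loose on the infeed shelf: cork with a dark abrasive sole, 90 mm long (its x axis), 56 mm wide (its y axis), 32 mm high, about 0.16 kg. Origin in the centre of its underside. It may stand off the mouth's middle and be turned a little.
- tin: Bystander: small aluminium tin, 38 mm across, 30 mm high, on the shelf beside the mouth. Origin in the centre of its underside.
- tape: Bystander: small roll of masking tape lying flat, 42 mm across, 19 mm high, on the shelf on the other side of the mouth. Origin in the centre of its underside.
- spare: Bystander: a spare sanding block just like the dusty one, lying on the table, not on the shelf. Origin in the centre of its underside.
- can_a: Bystander: spray can on the table, 64 mm across, 190 mm high. Origin in the centre of its underside.
- can_b: Bystander: second spray can, same size.
- jar: Bystander: steel tin, 80 mm across, 90 mm high, on the table. Origin in the centre of its underside.
- scraper: Bystander: scraper with a wooden handle lying on the table.
There are look-alikes about, which are no part of the job. What is shaped like the block but green or yellow is not meant.

How it is judged:
On the way, in this order (a step that is already met when the one before it is completed fails the run):
1. the block, still on the shelf, has pushed the flap open by more than 0.4 rad (value of joint flap above 0.4 rad and x of block in the frame of station between -0.04 and 0.03 m and contact force between block and station above 0.05 N), for 0.1 s.
2. the block's middle is at least 40 mm inside the mouth (x of block in the frame of station above 0.04 m), for 0.1 s.
At the end, for the whole second after the job is handed in: the block lies at rest wholly inside the box (its middle 40 mm or more behind the mouth) and the flap hangs shut (within 0.05 rad) (x of block in the frame of station between 0.04 and 0.24 m and y of block in the frame of station between -0.09 and 0.09 m and value of joint flap below 0.05 rad and linear speed of block below 0.02 m/s); the robot touches nothing.
It fails at once if the block is lifted more than 20 mm off the shelf (height (world z) of block above 0.12 m).
It fails at once if the flap lands on the fingers after the block has gone through (x of block in the frame of station above 0.075 m and contact force between the fingers and flap above 0.1 N).
It fails at once if a bystander is shifted by more than 25 mm (distance of any of tin, tape, spare, can_a, can_b, jar, scraper from where it was at the start of the episode above 0.025 m).
It also fails if it takes over 45 s, if anything falls off the work surface, if the arm or the gripper's body presses on something with over 40 N, if the wrist force passes 120 N, or if a joint passes its speed limit or range.

## Robot

A 7-joint arm with a two-finger parallel gripper is mounted at the origin on the work surface. World frame = base frame: x ahead of the robot, y to its left, z up, the work surface at z = 0. Lengths are in m, angles in rad, forces in N, time in s.
With the tool pointing down it reaches from about 0.425 to 0.925 m from the base axis. Payload 6.8 kg.
Tool frame: the origin (TCP) lies at the very end of the fingers, on their centre line; the grasp point (between the pads) lies 19 mm behind it; z points along the fingers, y is the line along which they close (so a half turn about z gives the same grasp; the last joint's range is limited). The gripper opens to 85 mm and grips with 20 to 120 N. Pads are 22 mm wide; open, the fingers measure 114 mm over their backs; the gripper's body (76 mm by 85 mm) begins 54 mm behind the grasp point. The pads swing forward as they close: fully open they stand 13 mm farther back than shut.
Start: joints at [-1.456, 0.477, 0.022, 1.555, -0.011, 1.109, -0.083], TCP at [0.149, 0.658, 0.231] pointing down, gripper open.
Joint ranges: [-2.96, 2.96], [-0.34, 2.1], [-1.41, 1.46], [0.24, 2.44], [-1.37, 4.51], [0.17, 1.92], [-2.96, 2.96]. Speed limits (rad/s): [2.39, 2.39, 3.14, 3.14, 3.14, 3.14, 3.14].

## Interface

Orientations are given as a unit quaternion [w, x, y, z].
In Python, from station import bot gives the robot as it stands.
- The arm moves only by the tool jog_arm, never from a script. Its argument "motion" is a list of rows, each a list of 7 numbers: the turn, a rotation vector about the tool's x, y, z in rad, then the shift along the tool's x, y, z in mm, then the finger opening in mm, from 0 to 85.4. A call has 1 to 10 rows; each row is the pose to reach, as a shift and turn from the pose commanded when the call began, along the tool's axes at that moment; what a row does not reach only later rows make up. A row lasts 1/8 s, in which the tool goes at most 62.5 mm and 10.7 degrees, less where a joint would pass 70% of its speed; a pose out of reach is approached as far as the arm can. A call with a gripper value outside its range is refused whole. The fingers move at their own pace and stop on an object; "grip_force" is the grip in N (left out, the last holds). Time passes only in rows, so rows that repeat a pose let the fingers close. It gives the time, the measured TCP pose, the force, the opening and the grip force at its end, in the units of the state.
- bot.get_obs(): the state, without advancing time (a new reading comes with each control period).
- bot.read_camera(name): name is "scene" or "side" or "wrist"; returns a dict with "pixels" (480x640x3 uint8, red, green, blue), "camera_matrix" (3x3 intrinsics, pixels), "T" (4x4, takes a point from camera to world coordinates); the wrist camera has in their place "tool_from_camera" (4x4, takes a point from camera to tool coordinates, whose origin is the TCP and whose axes are the flange's). Camera axes: x right, y down, z forward; pixel columns grow to the right and rows downward; lengths in m; the calibration is good to about 2 mm. A picture is of the moment at which its call begins: read the wrist's pose just before it. There is no depth.
- bot.hand_in(): hands the job in; it is judged then, once.
Trained networks look in a picture, given as the dict that the camera call returned (one of the last four; its "shot" number tells which), for a name from the list of things; names that differ only in an ending like _2 or _b are one class to them, and where a whole thing is asked for, a point or a joint stands for the part that bears it (a point fixed in the world has none). Each returns a list of dicts, best first, with "score" (0 to 1); they miss things now and then, are a little off and sometimes report something else, mostly with a low value. They report only what shows in the picture. A call takes as long as a camera call. They do not tell look-alikes from the thing itself.
- bot.spot_in(thing, picture): "xy" ([column, row] in pixels, amid what is visible of it).
- bot.tip_of(thing, picture): "xy" ([column, row] in pixels: a listed point, or the origin of a listed thing).
The state is a dict: "t": time; "q": joint angles; "joint_vel": joint speeds; "joint_torque": joint torques, N m; "eef_pos": TCP position; "tool_rot": TCP orientation; "contact_force": force on the tool from outside, world axes, zero at the start; "torque": the same for the moment, N m; "gripper_width": opening from 0.0 (shut) to 1.0 (fully open); "grasp_force": force on a finger pad.
Only numpy, scipy, OpenCV 4.12 (cv2) and the standard library are available. Lean on these libraries where they do the work, as an engineer would, in place of code of your own. Each camera call takes 0.05 s, during which the arm holds its last target. There are 200 camera calls.

## Working session

There is one attempt and no reset: what is moved stays moved. The work goes in short steps, Python scripts to look and compute and a tool call to move; the robot and the scene stay as the last step left them, time stands still between calls to the robot, and variables do not carry over. Pictures are saved under pics/ and viewed, at most 10 in all, crops included, and the job is handed in when it is done.

Besides the shell and the picture viewer there is one more tool, called after "Emit:" as name(argument=value, ...), one argument or row to a line, values as JSON. jog_arm: Moves the arm, as the interface text tells. Its arguments: {"type":"object","properties":{"motion":{"type":"array"},"grip_force":{"type":"number"}},"required":["motion"]}

```bash
mkdir -p pics
cat > h.py <<'E'
import numpy as np, cv2
from scipy.spatial.transform import Rotation as R
from station import bot
def ray(p,uv,T=None):
    T=np.array(p["T"]) if T is None else T; K=np.array(p["camera_matrix"])
    d=T[:3,:3]@np.linalg.solve(K,[uv[0],uv[1],1]); return T[:3,3],d/np.linalg.norm(d)
def atz(p,uv,z,T=None):
    o,d=ray(p,uv,T); return o+d*(z-o[2])/d[2]
def tri(a,b):
    A=np.zeros((3,3));B=np.zeros(3)
    for o,d in (a,b):
        M=np.eye(3)-np.outer(d,d);A+=M;B+=M@o
    return np.linalg.solve(A,B)
def save(p,n): cv2.imwrite("pics/"+n,p["pixels"][:,:,::-1])
E
python3 - <<'E'
from h import *
np.set_printoptions(precision=3,suppress=True)
o=bot.get_obs();print(o["t"],o["eef_pos"],o["tool_rot"],o["gripper_width"])
for n in("scene","side"):
    p=bot.read_camera(n);save(p,n+"0.png");print(n,np.array(p["T"])[:3,3])
    for t,z in(("block",.1),("mouth",.1),("lip",.1),("flap_edge",.105),("tin",.1),("tape",.1),("station",0)):
        for r in bot.tip_of(t,p)[:3]: print(t,np.round(r["xy"]),round(r["score"],2),atz(p,r["xy"],z))
E
```

```text
0.0 [0.149 0.658 0.23 ] [-0.     0.111  0.994 -0.001] 1.0005612708246234
scene [1.041 0.915 0.847]
block [333. 270.] 0.87 [0.573 0.054 0.1  ]
block [303. 398.] 0.72 [0.789 0.345 0.1  ]
block [382. 281.] 0.6 [0.498 0.139 0.1  ]
mouth [294. 278.] 0.65 [0.662 0.037 0.1  ]
mouth [236. 210.] 0.52 [ 0.675 -0.295  0.1  ]
lip [236. 211.] 0.41 [ 0.676 -0.289  0.1  ]
tin [323. 304.] 0.85 [0.646 0.145 0.1  ]
tin [291. 274.] 0.54 [0.662 0.024 0.1  ]
station [292. 314.] 0.7 [0.672 0.042 0.   ]
side [ 0.468 -0.675  0.878]
block [274. 269.] 0.96 [ 0.433 -0.053  0.1  ]
block [262. 222.] 0.64 [0.413 0.097 0.1  ]
block [333. 224.] 0.63 [0.583 0.063 0.1  ]
mouth [372. 226.] 0.68 [0.673 0.04  0.1  ]
lip [382. 228.] 0.87 [0.697 0.033 0.1  ]
tin [353. 200.] 0.63 [0.644 0.139 0.1  ]
tape [358. 260.] 0.75 [ 0.62  -0.056  0.1  ]
station [366. 251.] 0.58 [0.665 0.05  0.   ]
```

View pics/scene0.png

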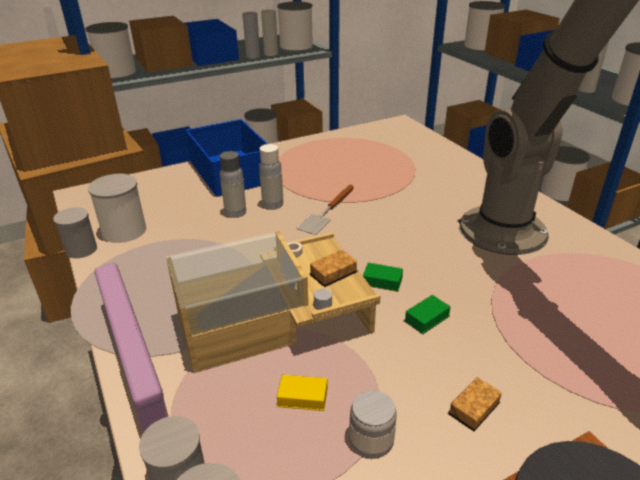

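View pics/side0.png

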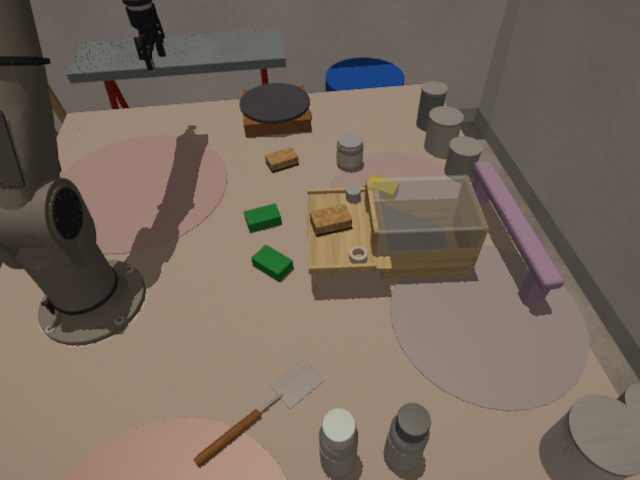

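The cork blocks are the shelf one at scene (333,267) / side (331,219) and the spare on the table at scene (476,402) / side (282,159). The green ones at scene (383,276) and (428,313) and the yellow at (303,392) are look-alikes. I choose the cork block on the shelf and check it in close crops.

Run:
```python
import cv2
a=cv2.imread("pics/side0.png")[165:300,300:480];cv2.imwrite("pics/c_side.png",cv2.resize(a,None,fx=4.4,fy=4.4,interpolation=cv2.INTER_CUBIC))
a=cv2.imread("pics/scene0.png")[220:370,160:390];cv2.imwrite("pics/c_scene.png",cv2.resize(a,None,fx=3.4,fy=3.4,interpolation=cv2.INTER_CUBIC))
```

```text
(no output)
```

View pics/c_side.png

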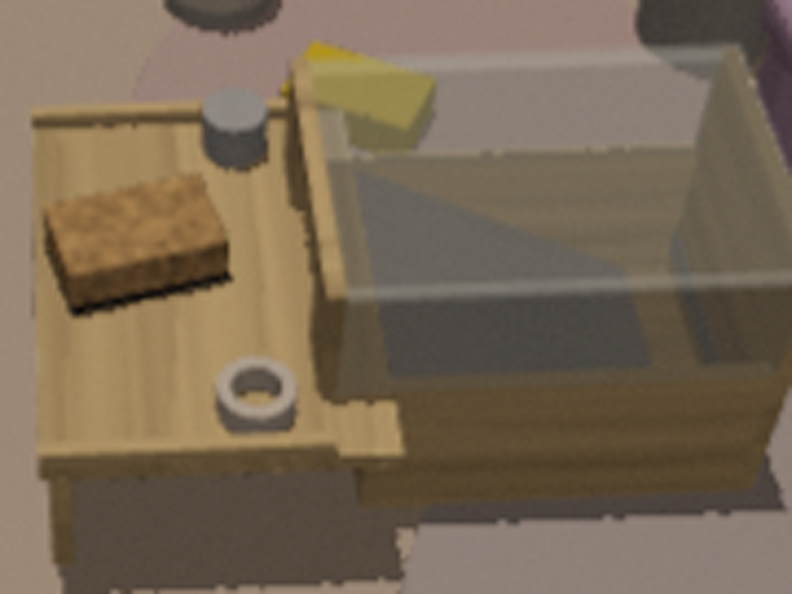

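View pics/c_scene.png

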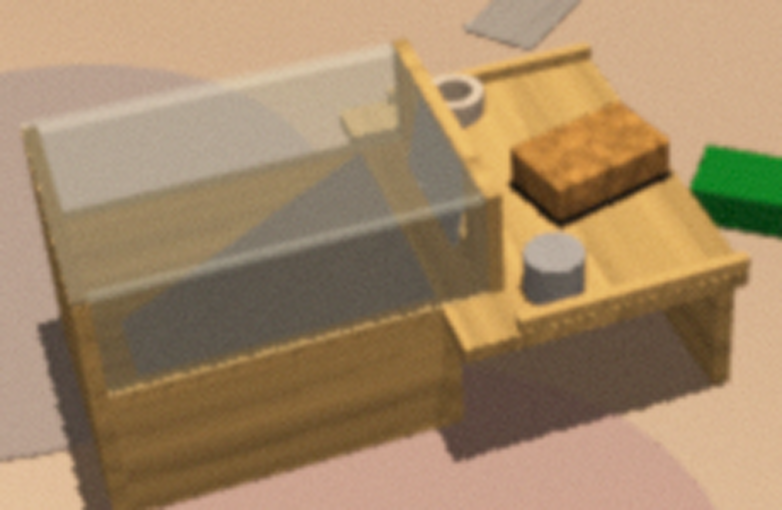

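Both crops show a cork block with a dark sole on the shelf, skewed towards the tin (side crop corners (45,210),(203,175),(228,240),(70,278)). I fit the station and block poses to the corner pixels from both views.

```bash
cat > fit.py <<'E'
from h import *
from scipy.optimize import least_squares
np.set_printoptions(precision=4,suppress=True)
P={n:bot.read_camera(n) for n in("scene","side")}
cs={"side":(4.4,300,165),"scene":(3.4,160,220)}
def proj(p,X):
    T=np.linalg.inv(np.array(p["T"]));c=X@T[:3,:3].T+T[:3,3];u=c@np.array(p["camera_matrix"]).T;return u[:,:2]/u[:,2:]
def fit(L,g):
    X=np.array([l[1] for l in L],float)/1000
    uv=np.array([[l[2][0]/cs[l[0]][0]+cs[l[0]][1],l[2][1]/cs[l[0]][0]+cs[l[0]][2]] for l in L])
    def f(v):
        W=X@R.from_euler("z",v[2]).as_matrix().T+[v[0],v[1],0]
        return np.array([proj(P[l[0]],W[i:i+1])[0] for i,l in enumerate(L)])-uv
    s=least_squares(lambda v:f(v).ravel(),g,loss="soft_l1");print(s.x);print(f(s.x).round(1).tolist());return s.x
S=fit([("side",(-5,90,174),(295,60)),("side",(-5,-90,174),(330,298)),("side",(245,90,174),(738,48)),("side",(-150,130,110),(33,110)),("side",(-150,-130,110),(40,458)),("side",(35,-130,100),(405,455)),
("scene",(-150,130,110),(748,262)),("scene",(-150,-130,110),(590,48)),("scene",(-5,90,174),(500,197)),("scene",(-5,-90,174),(407,40)),("scene",(245,-90,174),(28,127)),("scene",(35,130,100),(465,347))],[.67,.04,0])
B=fit([("side",(-45,28,132),(45,210)),("side",(45,28,132),(203,175)),("side",(45,-28,132),(228,240)),("side",(-45,-28,132),(70,278)),("side",(45,-28,100),(230,278)),("side",(-45,-28,100),(78,312)),
("scene",(45,-28,132),(512,152)),("scene",(-45,-28,132),(618,103)),("scene",(-45,28,132),(668,145)),("scene",(45,28,132),(562,190)),("scene",(45,28,100),(562,222)),("scene",(-45,28,100),(668,175)),("scene",(45,-28,100),(512,187))],[.58,.06,.1])
c,s=np.cos(S[2]),np.sin(S[2]);M=np.array([[c,s],[-s,c]])
print("block in st",M@(B[:2]-S[:2]),B[2]-S[2])
for t,uv in(("tin",(353,200)),("tape",(358,260))):print(t,M@(atz(P["side"],uv,.1)[:2]-S[:2]))
E
python3 fit.py
```

```text
[ 0.6699  0.0439 -0.1056]
[[-0.8, -1.1], [-0.6, -0.5], [1.0, -1.6], [-0.3, -1.6], [-0.8, -1.3], [-0.0, -0.9], [0.2, -1.7], [-1.1, -2.4], [0.1, -1.5], [-0.5, -1.3], [-2.6, -1.8], [-0.5, 0.1]]
[0.5773 0.0641 0.1634]
[[-0.9, -2.0], [-1.1, -2.2], [1.0, -1.3], [0.2, -1.2], [0.1, -0.5], [-1.3, 0.4], [-1.4, -2.0], [-0.4, -2.1], [0.9, -2.9], [-0.6, -0.7], [-0.5, 1.7], [0.5, -0.2], [-1.1, -0.7]]
block in st [-0.0942  0.0103] 0.2690511211346954
tin [-0.0345  0.0915]
tape [-0.0385 -0.1051]
```

```bash
cat >> h.py <<'E'
np.set_printoptions(precision=4,suppress=True)
S=np.array([.6699,.0439,-.1056])
Rs=R.from_euler("z",S[2])
def tgt(x,y,z,tilt,dyaw=0):
    "station mm, deg -> world pose; tool x backward, y left, tilted forward"
    Rt=Rs*R.from_euler("z",dyaw,degrees=True)*R.from_matrix(np.array([[-1,0,0],[0,1,0],[0,0,-1.]]).T)*R.from_euler("y",-tilt,degrees=True)
    return Rs.apply(np.array([x,y,z])/1000)+[S[0],S[1],0],Rt
def rel(*a):
    o=bot.get_obs();q=o["tool_rot"];C=R.from_quat([q[1],q[2],q[3],q[0]])
    p,Rt=tgt(*a);print(a,"rot",(C.inv()*Rt).as_rotvec().round(3),"mm",(C.inv().apply(p-o["eef_pos"])*1000).round(1),"world",p)
def where():
    o=bot.get_obs();q=o["tool_rot"];C=R.from_quat([q[1],q[2],q[3],q[0]])
    m=(Rs.inv()*C).as_matrix()
    print("t",o["t"],"st mm",Rs.inv().apply(np.array(o["eef_pos"])-[S[0],S[1],0])*1000,"tilt",np.degrees(np.arctan2(m[0,2],-m[2,2])),"F",np.array(o["contact_force"]),"q",np.array(o["q"]))
E
python3 - <<'E'
from h import *
where()
rel(-190,2,240,0);rel(-190,2,240,15);rel(-190,2,180,30)
print(np.array(bot.read_camera("wrist")["tool_from_camera"]))
E
```

```text
t 0.9 st mm [-582.6104  556.1252  231.3368] tilt -0.0006242603704018594 F [ 0.7141 -0.1779  0.0157] q [-1.4561  0.477   0.0224  1.5554 -0.0115  1.1093 -0.0831]
(-190, 2, 240, 0) rot [ 0.    -0.    -0.117] mm [-454.7 -504.4   -8.7] world [0.4812 0.0659 0.24  ]
(-190, 2, 240, 15) rot [-0.015 -0.262 -0.117] mm [-454.7 -504.4   -8.7] world [0.4812 0.0659 0.24  ]
(-190, 2, 180, 30) rot [-0.031 -0.523 -0.115] mm [-454.7 -504.4   51.3] world [0.4812 0.0659 0.18  ]
[[ 0.0005 -0.9518 -0.3066  0.0778]
 [ 1.      0.0002  0.0009 -0.0002]
 [-0.0008 -0.3066  0.9518 -0.1425]
 [ 0.      0.      0.      1.    ]]
```

Emit:
jog_arm(
  motion=[
    [0,0,-0.01,-35,-39,-10,25],
    [0,0,-0.02,-70,-78,-15,25],
    [0,0,-0.03,-105,-117,-15,25],
    [0,0,-0.04,-140,-156,-15,25],
    [0,0,-0.055,-175,-195,-15,25],
    [0,0,-0.07,-210,-234,-15,25],
    [0,0,-0.08,-246,-273,-15,25],
    [0,0,-0.095,-282,-312,-12,25],
    [0,0,-0.105,-318,-352,-10,25],
    [0,0,-0.117,-354,-392,-9,25],
  ],
)

```text
t: 2.2
eef_pos: [0.4085, 0.1963, 0.2406]
tool_rot: [0.0, 0.053, 0.999, 0.0]
contact_force: [0.4, 0.5, -0.4]
gripper_width: 0.294
grasp_force: 0.0
```

Run:
```python
from h import *
where()
rel(-190,2,240,0);rel(-190,2,180,15);rel(-190,2,180,25)
```

```text
t 2.2 st mm [-276.0082  123.962   240.5781] tilt 0.03476846088885114 F [ 0.3903  0.4889 -0.3929] q [-0.8455  0.0897  0.2791  2.0671 -0.0299  0.9875  0.9144]
(-190, 2, 240, 0) rot [0.001 0.001 0.   ] mm [ -86.  -122.     0.5] world [0.4812 0.0659 0.24  ]
(-190, 2, 180, 15) rot [ 0.001 -0.261  0.   ] mm [ -85.9 -122.    60.5] world [0.4812 0.0659 0.18  ]
(-190, 2, 180, 25) rot [ 0.001 -0.436  0.   ] mm [ -85.9 -122.    60.5] world [0.4812 0.0659 0.18  ]
```

Emit:
jog_arm(
  motion=[
    [0,0,0,-29,-41,0,25],
    [0,-0.1,0,-58,-82,0,25],
    [0,-0.2,0,-86,-122,20,25],
    [0,-0.3,0,-86,-122,40,25],
    [0,-0.436,0,-86,-122,60,25],
    [0,-0.436,0,-86,-122,60,25],
  ],
)

```text
t: 2.95
eef_pos: [0.4784, 0.067, 0.1789]
tool_rot: [0.215, 0.051, 0.975, -0.012]
contact_force: [-0.2, 0.4, -0.1]
gripper_width: 0.29
grasp_force: 0.0
```

Run:
```python
from h import *
where()
o=bot.get_obs();q=o["tool_rot"];T=np.eye(4);T[:3,:3]=R.from_quat([q[1],q[2],q[3],q[0]]).as_matrix();T[:3,3]=o["eef_pos"]
p=bot.read_camera("wrist");save(p,"w1.png");T=T@np.array(p["tool_from_camera"])
for t in("block","mouth","tin","tape"):
    for r in bot.tip_of(t,p)[:2]: print(t,np.round(r["xy"]),round(r["score"],2),Rs.inv().apply(atz(p,r["xy"],.1,T)-[S[0],S[1],0])*1000)
rel(-190,2,110,25)
```

```text
t 2.95 st mm [-192.902     2.8282  178.854 ] tilt 24.921814052115582 F [-0.15    0.39   -0.1176] q [-0.7831  0.0425  0.3856  2.377   0.5235  0.3877  0.6117]
block [492. 306.] 0.95 [-81.2361 147.3907 100.    ]
block [275.  64.] 0.78 [-271.7329  -18.6204  100.    ]
mouth [322. 355.] 0.92 [  2.5093   4.8062 100.    ]
tin [429. 336.] 0.93 [-33.7141 104.145  100.    ]
tape [217. 332.] 0.88 [-39.7847 -92.3199 100.    ]
(-190, 2, 110, 25) rot [ 0.     0.    -0.001] mm [29.9 -1.7 64.4] world [0.4812 0.0659 0.11  ]
```

View pics/w1.png

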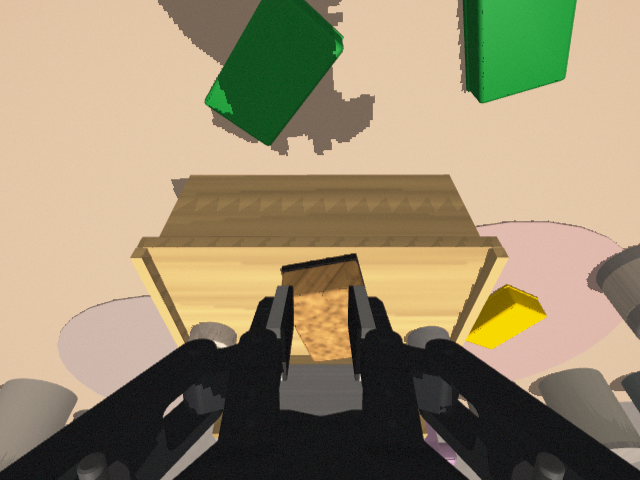

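Wrist view: block's rear bottom corners at (283,270) and (357,257), the shelf's front edge from 132 to 507 (middle 320), and the fingers straddle the block's centre line. Tape at (212,335), tin at (429,340).

Emit:
jog_arm(
  motion=[
    [0,0.05,0,12,-1,26,25],
    [0,0.1,0,24,-1,52,25],
    [0,0.1,0,30,-1,64,25],
    [0,0.1,0,30,-1,64,25],
  ],
)

```text
t: 3.7
eef_pos: [0.4804, 0.066, 0.1092]
tool_rot: [0.166, 0.052, 0.985, -0.009]
contact_force: [-0.2, -0.8, 0.2]
gripper_width: 0.294
grasp_force: 0.0
```

Run:
```python
from h import *
o=np.array([0.4784,0.067,0.1789]);q=[0.215,0.051,0.975,-0.012]
p=bot.read_camera("wrist");T=np.eye(4);T[:3,:3]=R.from_quat([q[1],q[2],q[3],q[0]]).as_matrix();T[:3,3]=o;T=T@np.array(p["tool_from_camera"])
for uv,z in(((283,270),.1),((357,257),.1),((138,237),.11),((503,237),.11),((132,257),.1),((507,252),.1)): print(uv,Rs.inv().apply(atz(p,uv,z,T)-[S[0],S[1],0])*1000)
where()
rel(-160,2,110,20);rel(-120,2,110,20);rel(-120,2,110,25)
```

```text
(283, 270) [-126.183   -25.5967  100.    ]
(357, 257) [-140.4605   29.2141  100.    ]
(138, 237) [-169.3268 -115.8605  110.    ]
(503, 237) [-169.8207  121.0093  110.    ]
(132, 257) [-140.1029 -134.443   100.    ]
(507, 252) [-145.8635  136.2833  100.    ]
t 3.75 st mm [-190.5465    2.2607  109.7913] tilt 19.245525035784034 F [-0.5955  0.1173  0.7715] q [-0.6772  0.2294  0.3478  2.3636  0.2614  0.2679  0.8728]
(-160, 2, 110, 20) rot [-0.001 -0.013 -0.001] mm [-28.9  -0.2   9.9] world [0.511  0.0628 0.11  ]
(-120, 2, 110, 20) rot [-0.001 -0.013 -0.001] mm [-66.7  -0.2  23.1] world [0.5508 0.0585 0.11  ]
(-120, 2, 110, 25) rot [-0.001 -0.1   -0.001] mm [-66.7  -0.2  23.1] world [0.5508 0.0585 0.11  ]
```

Emit:
jog_arm(
  motion=[
    [0,0,0,-14,0,5,25],
    [0,0,0,-28,0,10,25],
    [0,0,0,-36,0,12.6,25],
    [0,0,0,-44,0,15.4,25],
    [0,0,0,-52,0,18.2,25],
    [0,0,0,-59,0,20.6,25],
    [0,0,0,-66,0,23,25],
    [0,0,0,-71,0,24.8,25],
    [0,0,0,-76,0,26.6,25],
    [0,0,0,-76,0,26.6,25],
  ],
)

```text
t: 5.0
eef_pos: [0.5607, 0.0578, 0.1096]
tool_rot: [0.167, 0.052, 0.984, -0.009]
contact_force: [-0.3, -0.0, -0.5]
gripper_width: 0.295
grasp_force: 0.0
```

Run:
```python
from h import *
where()
for n in("scene","side"):
    p=bot.read_camera(n);save(p,n+"2.png")
    for r in bot.tip_of("block",p)[:3]: print(n,np.round(r["xy"]),round(r["score"],2),Rs.inv().apply(atz(p,r["xy"],.1)-[S[0],S[1],0])*1000)
a=cv2.imread("pics/side2.png")[165:300,300:480];b=cv2.imread("pics/scene2.png")[220:355,210:390]
f=lambda a:cv2.resize(a,None,fx=4.4,fy=4.4,interpolation=cv2.INTER_CUBIC)
cv2.imwrite("pics/c2.png",cv2.resize(np.vstack([f(a)[80:380],f(b)[:300]]),None,fx=1,fy=1))
```

```text
t 5.0 st mm [-110.0344    2.283   109.6148] tilt 19.278826820888646 F [-0.3443 -0.0251 -0.512 ] q [-0.487   0.3349  0.2357  2.1935  0.1522  0.3119  1.0509]
scene [426. 319.] 0.8 [-206.9416  219.0413  100.    ]
scene [380. 281.] 0.78 [-177.2023   75.3658  100.    ]
scene [302. 399.] 0.71 [ 88.8548 313.036  100.    ]
side [348. 226.] 0.82 [-54.6788   2.5961 100.    ]
side [264. 218.] 0.76 [-256.7232   37.9436  100.    ]
side [274. 267.] 0.58 [-227.5034 -116.7199  100.    ]
```

View pics/c2.png

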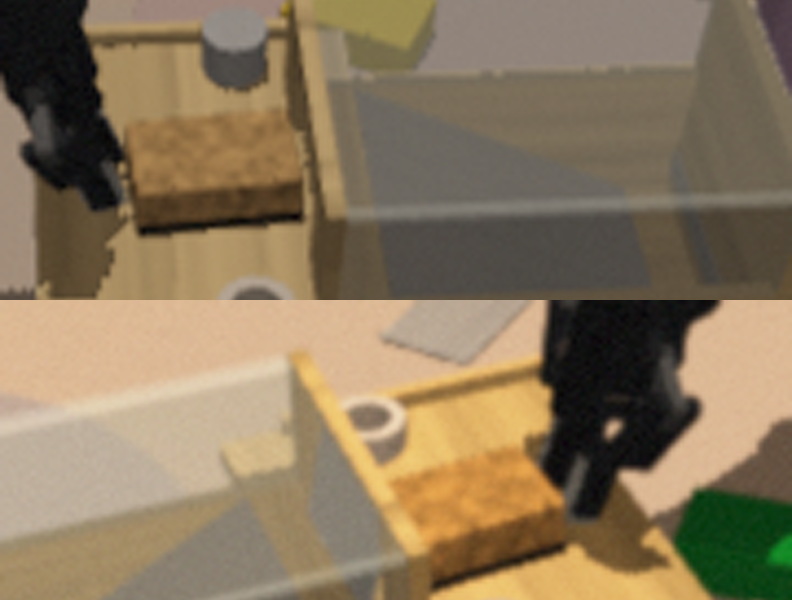

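The block is now almost square, its front at the mouth; side-crop corners (128,123), (300,177), (138,203). I fit its y and yaw.

Run:
```python
exec(open("fit.py").read().split("S=fit")[0])
from h import S
cs["scene"]=(4.4,210,220)
L=[("side",(-45,28,132),(128,203)),("side",(-45,-28,132),(138,282)),("side",(45,-28,132),(301,257)),("side",(-45,-28,100),(138,315)),("side",(45,-28,100),(301,297)),
("scene",(-45,28,132),(563,215)),("scene",(-45,28,100),(563,247)),("scene",(-45,-28,132),(520,150))]
B=fit(L,[.62,.05,-.1])
print(Rs.inv().apply([B[0]-S[0],B[1]-S[1],0])*1000,np.degrees(B[2]-S[2]))
```

```text
[ 0.6178  0.0506 -0.0439]
[[-0.5, -1.4], [-0.3, -2.4], [1.2, 0.2], [-0.3, -0.5], [0.4, 0.5], [0.3, -4.1], [0.2, 0.3], [-1.1, -2.8]]
[-52.4813   1.2101   0.    ] 3.5357444524712407
```

Emit:
jog_arm(
  motion=[
    [0,-0.02,0,-6,0,2,25],
    [0,-0.04,0,-12,0,4.2,25],
    [0,-0.06,0,-18,0,6.3,25],
    [0,-0.08,0,-24,0,8.4,25],
    [0,-0.1,0,-30,0,10.5,25],
    [0,-0.12,0,-36,0,12.6,25],
    [0,-0.14,0,-42,0,14.7,25],
    [0,-0.15,0,-48,0,16.8,25],
    [0,-0.15,0,-54,0,18.9,25],
    [0,-0.15,0,-60,0,21,25],
  ],
)

```text
t: 6.55
eef_pos: [0.6239, 0.0512, 0.1095]
tool_rot: [0.24, 0.051, 0.969, -0.013]
contact_force: [-0.3, -0.1, 0.2]
gripper_width: 0.29
grasp_force: 0.4
```

Run:
```python
from h import *
where()
rel(-15,2,110,28);rel(-10,2,110,28);rel(-100,2,115,28)
p=bot.read_camera("side");save(p,"side3.png")
cv2.imwrite("pics/c3.png",cv2.resize(cv2.imread("pics/side3.png")[165:300,300:480],None,fx=4.4,fy=4.4,interpolation=cv2.INTER_CUBIC))
```

```text
t 6.55 st mm [-46.4765   2.4488 109.5092] tilt 27.850390191423564 F [-0.2599 -0.0805  0.193 ] q [-0.3902  0.3915  0.1416  2.1598  0.713   0.1825  0.5161]
(-15, 2, 110, 28) rot [ 0.    -0.003 -0.   ] mm [-28.1  -0.4  14.3] world [0.6552 0.0475 0.11  ]
(-10, 2, 110, 28) rot [ 0.    -0.003 -0.   ] mm [-32.5  -0.4  16.6] world [0.6602 0.0469 0.11  ]
(-100, 2, 115, 28) rot [ 0.    -0.003 -0.   ] mm [ 44.8  -0.5 -29.9] world [0.5707 0.0564 0.115 ]
```

View pics/c3.png

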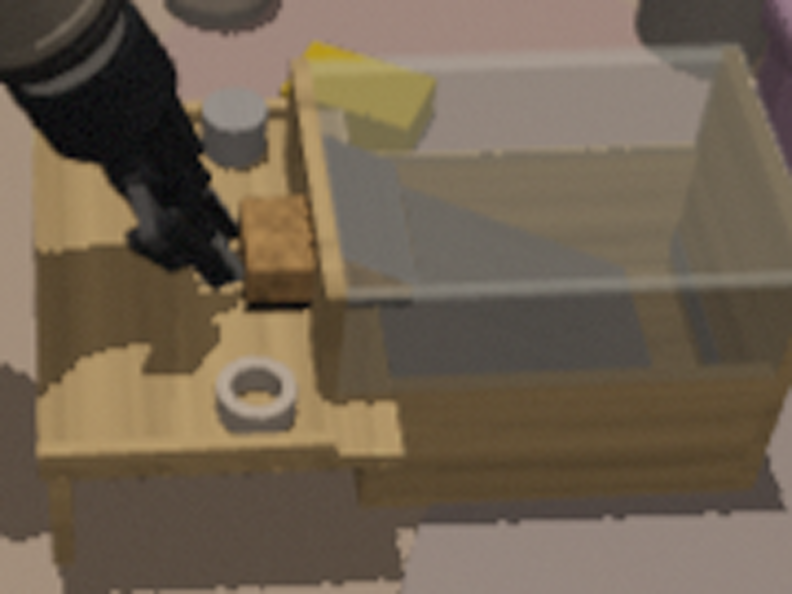

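The block sits in the mouth and holds the flap wide open (flap at crop (370,220)); tin (235,130) and tape (257,395) are untouched. Next: the final push, then draw back at once.

Emit:
jog_arm(
  motion=[
    [0,0.03,0,-6,0,3.2,25],
    [0,0.06,0,-12,0,6.3,25],
    [0,0.08,0,-18,0,9.5,25],
    [0,0.08,0,-24,0,12.7,25],
    [0,0.08,0,-30,0,15.9,25],
    [0,0.08,0,-20,0,10,25],
    [0,0.08,0,10,0,-6,25],
    [0,0.08,0,40,0,-25,25],
    [0,0.08,0,60,0,-45,25],
  ],
)

```text
t: 7.72
eef_pos: [0.5469, 0.0593, 0.1207]
tool_rot: [0.201, 0.051, 0.978, -0.011]
contact_force: [-0.0, 0.8, 0.4]
gripper_width: 0.295
grasp_force: 0.0
```

Run:
```python
from h import *
where()
p=bot.read_camera("side");save(p,"side4.png")
for r in bot.tip_of("block",p)[:3]+bot.tip_of("flap_edge",p)[:2]: print(np.round(r["xy"]),round(r["score"],2))
cv2.imwrite("pics/c4.png",cv2.resize(cv2.imread("pics/side4.png")[165:300,300:480],None,fx=4.4,fy=4.4,interpolation=cv2.INTER_CUBIC))
```

```text
t 7.725 st mm [-123.9464    2.3194  120.7051] tilt 23.168176332809608 F [-0.0018  0.8497  0.4438] q [-0.2976  0.2791 -0.0245  2.2495  0.6231  0.2942  0.5759]
[265. 220.] 0.66
[274. 265.] 0.59
```

View pics/c4.png

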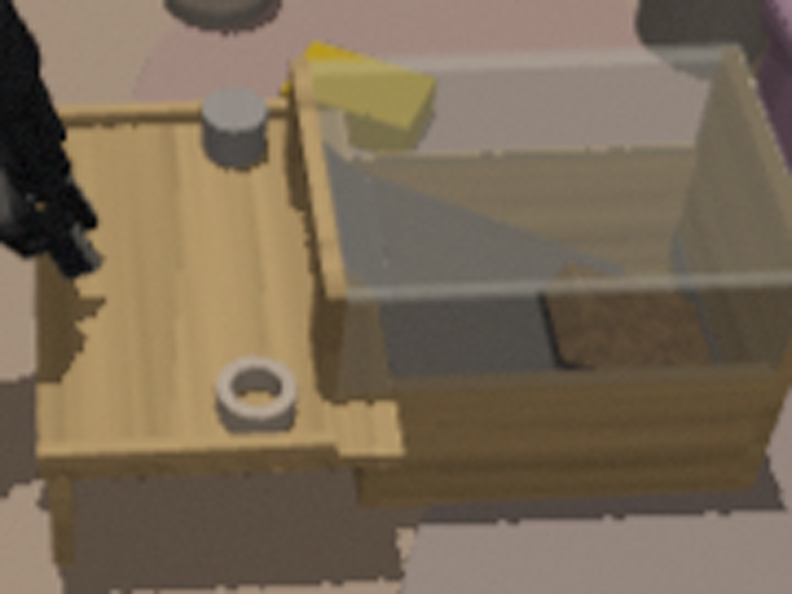

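The block lies at the box's back wall (crop (635,320)) and the flap is still falling. I back up and wait for it to shut.

Emit:
jog_arm(
  motion=[
    [0,0,0,20,0,-35,25],
    [0,0,0,30,0,-60,25],
    [0,0,0,30,0,-60,25],
    [0,0,0,30,0,-60,25],
    [0,0,0,30,0,-60,25],
    [0,0,0,30,0,-60,25],
    [0,0,0,30,0,-60,25],
    [0,0,0,30,0,-60,25],
    [0,0,0,30,0,-60,25],
    [0,0,0,30,0,-60,25],
  ],
)

```text
t: 9.12
eef_pos: [0.4988, 0.0644, 0.1646]
tool_rot: [0.201, 0.052, 0.978, -0.011]
contact_force: [0.8, 0.2, 0.4]
gripper_width: 0.292
grasp_force: 0.0
```

Emit:
jog_arm(
  motion=[
    [0,0,0,0,0,0,25],
    [0,0,0,0,0,0,25],
    [0,0,0,0,0,0,25],
    [0,0,0,0,0,0,25],
    [0,0,0,0,0,0,25],
    [0,0,0,0,0,0,25],
    [0,0,0,0,0,0,25],
    [0,0,0,0,0,0,25],
    [0,0,0,0,0,0,25],
    [0,0,0,0,0,0,25],
  ],
)

```text
t: 10.38
eef_pos: [0.4988, 0.0644, 0.1645]
tool_rot: [0.201, 0.052, 0.978, -0.011]
contact_force: [0.0, 0.4, -0.4]
gripper_width: 0.291
grasp_force: 0.0
```

Emit:
jog_arm(
  motion=[
    [0,0,0,0,0,0,25],
    [0,0,0,0,0,0,25],
    [0,0,0,0,0,0,25],
    [0,0,0,0,0,0,25],
    [0,0,0,0,0,0,25],
    [0,0,0,0,0,0,25],
    [0,0,0,0,0,0,25],
    [0,0,0,0,0,0,25],
    [0,0,0,0,0,0,25],
    [0,0,0,0,0,0,25],
  ],
)

```text
t: 11.62
eef_pos: [0.4988, 0.0644, 0.1646]
tool_rot: [0.201, 0.052, 0.978, -0.011]
contact_force: [0.3, -0.0, 0.2]
gripper_width: 0.296
grasp_force: 0.0
```

Run:
```python
from h import *
where()
p=bot.read_camera("side");save(p,"side5.png");q=bot.read_camera("scene");save(q,"scene5.png")
f=lambda a:cv2.resize(a,None,fx=4.4,fy=4.4,interpolation=cv2.INTER_CUBIC)
a=cv2.imread("pics/side5.png")[165:300,300:480];b=cv2.imread("pics/scene5.png")[220:355,160:340]
cv2.imwrite("pics/c5.png",np.vstack([f(a)[80:380],f(b)[:300]]))
```

```text
t 11.625 st mm [-172.3275    2.3913  164.5552] tilt 23.2618688316612 F [ 0.3044 -0.0457  0.2085] q [-0.2892  0.1276 -0.0895  2.3075  0.5322  0.3925  0.6268]
```

View pics/c5.png

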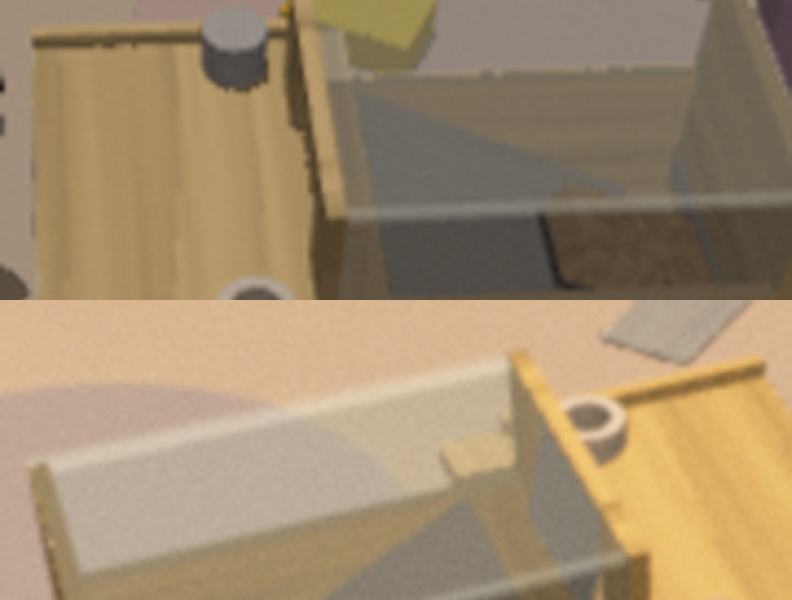

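The flap hangs shut, as in the first picture. The block rests at the back wall (crop (635,240)), and the tin and tape are in place.

```bash
python3 -c "
from station import bot
print(bot.hand_in())"
```

```text
the job is handed in; nothing more can be done
None
```

The job is handed in (no verdict came back): the dusty block was pushed through the flap and lies at the back of the box, the flap looks fully shut in the last pictures, and the tin and tape have not moved.

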